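# Check the sprung lid of the parts chest at its balance point

## Task

Check the over-centre spring of the small parts chest's lid: turn the clamp knob at its front left anticlockwise to its stop so that the clamp's steel tongue frees the lid, then lift the lid by its front handle past its balance point (60 degrees open) to about 70 degrees, never letting it spring on up to beyond 80. Then bring it back and hold it still just below the balance point, at about 50 degrees open, where it wants to fall shut again; finish while still holding it there in the fingers, and leave the gear, funnel and can alone.

Things in the scene. Friction and masses are not known exactly. Their poses are not given: they have to be found in the camera images.
- chest: Aluminium parts chest, 170 (x) x 300 (y) x 100 mm high, fixed to the bench; origin at the centre of its underside, its x axis points from the front (handle, clamp) to the back (hinge), y to the left, z up. The lid's hinge runs along its y axis at x = +85, z = 100 mm; the closed steel lid covers the top, 6 mm thick, 304 mm wide, its front edge at x = -95 mm, its top at z = 106 mm.
- lid_grip (a point): Middle of the lid's handle, where to pinch it: a black tongue that sticks out 66 mm beyond the middle of the lid's front edge, in the plane of the lid, 22 mm wide (along the chest's y) and 16 mm thick, this point 40 mm out from the edge and 220 mm from the hinge. In the chest's frame at x = -135, y = 0, z = 103 mm while shut. Open space under and on both sides of it; pinched across its 22 mm width it can pivot between the fingers as the lid swings.
- lid_hinge (a point): Middle of the lid's hinge line, at x = +85, y = 0, z = 100 mm in the chest's frame; the line runs along the chest's y. The handle's point lies 220 mm from it and 3 mm above the lid's plane (underside).
- lid (a joint): Opening angle of the lid in rad: 0 shut, growing as the front edge rises, stop at 1.6. An over-centre spring strut behind the chest works on the lid's tail: below the balance point at 1.05 (60 degrees, within 0.03) it pushes the lid shut (about 6 N at the handle when shut, 1.5 N at 0.87), above it it throws the lid open. Fully shut at the start.
- clamp_grip (a point): On the axis of the clamp knob, at the height to grip: 142 mm above the bench, at x = -125, y = +115 mm in the chest's frame. The knob is an upright black bar 44 mm long, 14 mm thick, 40 mm tall (113 to 153 mm above the bench), turning about a vertical axis. Under it a flat steel tongue, 14 mm wide, reaches 46 mm from the axis in line with the bar and lies 1 mm over the lid's edge while clamped.
- clamp (a joint): Angle of the clamp knob in rad, growing anticlockwise seen from above: 0 = its bar and tongue point along the chest's +x, over the lid (clamped); stop at 1.5 = pointing along +y, away to the left. The lid is clear of the tongue from about 1.05. Starts between 0 and 0.2, stays where it is left (0.08 N m of friction).
- gear: Bystander: dark steel timing gear lying flat, 108 mm across, 30 mm high with its hub, left of the chest; origin at the centre of its underside.
- funnel: Bystander: orange plastic funnel standing mouth down, 100 mm across, 110 mm high, right of the chest; origin at the centre of its underside.
- can: Bystander: bare aluminium can, 62 mm across, 150 mm high, right of the chest; origin at the centre of its underside.

How it is judged (in metres and radians):
On the way, in this order (a step that is already met when the one before it is completed fails the run):
1. the clamp knob is turned so that its tongue is clear of the lid (past 1.15 rad) (value of joint clamp above 1.15 rad), for 0.2 s.
2. the lid is raised past its balance point, to 1.10 rad (63 degrees) or more (value of joint lid above 1.1 rad), for 0.1 s.
At the end, for the whole second after the job is handed in: Through the last second the lid stands still (under 0.05 rad/s) between 0.74 and 0.99 rad open (42 to 57 degrees), just below its balance point, held by the fingers (more than 0.4 N between fingers and lid), with the clamp still turned clear (past 1.1 rad) (value of joint lid between 0.74 and 0.99 rad and velocity of joint lid between -0.05 and 0.05 rad/s and contact force between the fingers and lid above 0.4 N and value of joint clamp above 1.1 rad); the arm keeps its last pose, push and grip.
It fails at once if the lid springs up beyond 1.40 rad (80 degrees) (value of joint lid above 1.4 rad).
It fails at once if the gear is shoved more than 30 mm or knocked over (distance of gear from where it was at the start of the episode above 0.03 m or angle between gear's own z axis and vertical above 0.5 rad).
It fails at once if the funnel is shoved more than 30 mm or knocked over (distance of funnel from where it was at the start of the episode above 0.03 m or angle between funnel's own z axis and vertical above 0.5 rad).
It fails at once if the can is shoved more than 30 mm or knocked over (distance of can from where it was at the start of the episode above 0.03 m or angle between can's own z axis and vertical above 0.5 rad).
It also fails if it takes over 54 s, if anything falls off the work surface, if the arm or the gripper's body presses on something with over 40 N, if the wrist force passes 120 N, or if a joint passes its speed limit or range.

## Robot

A 6-joint arm with a two-finger parallel gripper is mounted at the origin on the work surface. World frame = base frame: x ahead of the robot, y to its left, z up, the work surface at z = 0. Lengths are in m, angles in degrees, forces in N, time in s.
With the tool pointing down it reaches from about 0.375 to 0.9 m from the base axis. Payload 3.1 kg.
Tool frame: the origin (TCP) lies midway between the tips of the shut fingers; the grasp point (between the pads) lies bot.hold_point_z behind it (bot.hold_point_z is the distance from the TCP to the grasp point, in m); z points along the fingers, y is the direction in which the jaws open and shut (so a half turn about z gives the same grasp; the last joint's range is limited). The gripper opens to 87 mm and grips with 3 to 60 N. Pads are 19 mm wide; open, the fingers measure 117 mm over their backs; the gripper's body (75 mm by 190 mm) begins 51 mm behind the grasp point.
Start: joints at [-87.347, 30.224, 82.088, -0, 67.689, -10.227], TCP at [0.139, -0.609, 0.191] pointing down, gripper open.
Joint ranges: [-176.69, 176.69], [-43.24, 126.21], [12.49, 139.97], [-82, 262], [0, 151.66], [-163.58, 163.58]. Speed limits (degrees/s): [159.86, 159.86, 180, 180, 180, 180].

## Interface

Orientations are given as a 3x3 rotation matrix whose columns are the frame's x, y, z axes.
In Python, from rig import bot, vision gives the robot as it stands.
- The arm moves only by the shell command python3 -m inch 'ROWS'. ROWS is JSON, a list of rows, each a list of 5 numbers: the finger opening in mm, from 0 to 87, then the shift along the tool's x, y, z in mm, then the turn about the tool's z in rad. In form: [[hand, dx, dy, dz, roll], ...]. A call has 1 to 8 rows; each row is the pose to reach, as a shift and turn from the pose measured when the call began, along the tool's axes at that moment; what a row does not reach only later rows make up. A row lasts 1/10 s, in which the tool goes at most 50 mm and 8.59 degrees, less where a joint would pass 70% of its speed; a pose out of reach is approached as far as the arm can. A call with a gripper value outside its range is refused whole. The fingers move at their own pace and stop on an object; the grip force is fixed at half the most. Time passes only in rows, so rows that repeat a pose let the fingers close. It gives the time, the measured TCP pose, the force and the opening at its end, in the units of the state.
- bot.read_state(): the state, without advancing time (a new reading comes with each control period).
- vision.capture(name): name is "scene" or "top" or "wrist"; returns (picture, depth): 384x512x3 uint8, red, green, blue; 384x512 float32, m along the optical axis (not along the pixel's ray), 0 where there is no reading.
- vision.camera_model(name): a dict with "intrinsics" (3x3 intrinsics, pixels), "dist" ([k1, k2, p1, p2, k3] as OpenCV has them; the pictures are not rectified), "camera_from_world" (4x4, takes a point from world to camera coordinates). Camera axes: x right, y down, z forward; pixel columns grow to the right and rows downward; lengths in m; the calibration is good to about 2 mm. A picture is of the moment at which its call begins: read the wrist's pose just before it. camera_model takes no time and is no camera call; for the wrist camera it gives the pose at the moment of the call.
- bot.hand_in(): hands the job in, once; it reports no verdict.
The state is a dict: "time_s": time; "joint_positions": joint angles; "qvel": joint speeds; "tau": joint torques, N m; "position": TCP position; "tcp_rot": TCP orientation; "force": force on the tool from outside, world axes, zero at the start; "moment": the same for the moment, N m; "opening": opening from 0.0 (shut) to 1.0 (fully open).
Only numpy, scipy, OpenCV 4.12 (cv2) and the standard library are available. Lean on these libraries where they do the work, as an engineer would, in place of code of your own. Each camera call takes 0.05 s, during which the arm holds its last target. There are 200 camera calls.

## Working session

There is one attempt and no reset: what is moved stays moved. The work goes in short steps, Python scripts to look and compute and a shell command to move; the robot and the scene stay as the last step left them, time stands still between calls to the robot, and variables do not carry over. Pictures are saved under pics/ and viewed, about 8 in all and at most 12, crops included, and the job is handed in when it is done.

```bash
ls; mkdir -p pics
python3 - <<'E'
from rig import bot, vision
import cv2, numpy as np
s=bot.read_state(); print({k:np.round(v,3).tolist() for k,v in s.items()}, bot.hold_point_z)
for n in("scene","top"):
    p,d=vision.capture(n); cv2.imwrite(f"pics/{n}0.png",p[:,:,::-1]); np.savez(f"{n}0.npz",p=p,d=d,**{k:np.array(v) for k,v in vision.camera_model(n).items()})
a=cv2.imread("pics/scene0.png");
E
```

```text
pics
{'time_s': 0.0, 'joint_positions': [-87.347, 30.28, 82.156, 0.0, 67.688, -10.227], 'qvel': [0.026, -0.038, -0.026, 0.064, -0.011, -0.009], 'tau': [0.0, -44.004, -17.659, 0.063, 0.058, -0.0], 'position': [0.139, -0.608, 0.19], 'tcp_rot': [[0.975, 0.223, -0.0], [0.223, -0.975, 0.002], [0.0, -0.002, -1.0]], 'force': [0.418, 0.738, -0.373], 'moment': [0.036, 0.056, 0.027], 'opening': 0.996} 0.0187
```

View pics/top0.png

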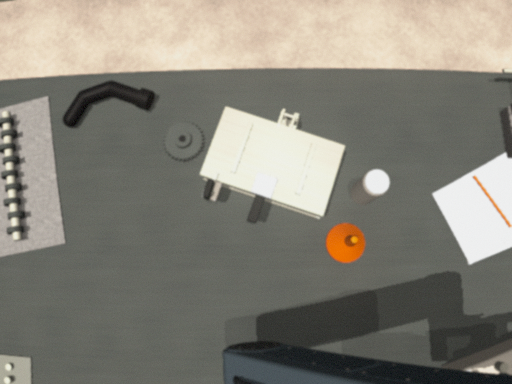

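View pics/scene0.png

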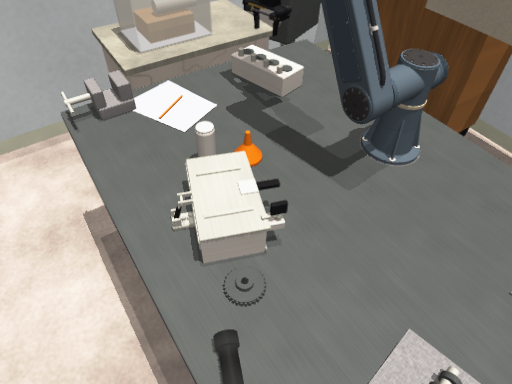

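The top view shows the lid with corners near (225,107), (345,145), (322,217) and (202,178). The handle is at (260,207), the knob at (209,188), the gear at (184,140), the can at (376,182) and the funnel at (347,242). Next I'll turn these into world poses.

```bash
cat > h.py <<'E'
import numpy as np, cv2
from rig import bot, vision
def cloud(d,m):
    K=np.array(m["intrinsics"]);D=np.array(m["dist"]).ravel();T=np.linalg.inv(np.array(m["camera_from_world"]))
    h,w=d.shape;v,u=np.mgrid[:h,:w]
    n=cv2.undistortPoints(np.stack([u,v],-1).reshape(-1,1,2).astype(np.float64),K,D).reshape(h,w,2)
    P=np.dstack([n*d[...,None],d])@T[:3,:3].T+T[:3,3]
    P[d==0]=np.nan
    return P
E
python3 - <<'E'
from h import *
for n in("top","scene"):
    f=np.load(f"{n}0.npz");P=cloud(f["d"],f)
    z=P[...,2]; 
    if n=="top":
        for u,v in[(260,207),(209,188),(214,192),(184,140),(376,182),(347,242),(270,160),(230,180)]: print((u,v),P[v,u].round(3))
    c=P[160,270] if n=="top" else P[210,225]
    near=np.hypot(P[...,0]-c[0],P[...,1]-c[1])<0.25
    m=(near&(abs(z-0.106)<0.006)).astype(np.uint8)
    m=cv2.morphologyEx(m,cv2.MORPH_OPEN,np.ones((7,7)) )
    k,l,st,_=cv2.connectedComponentsWithStats(m); i=1+st[1:,4].argmax()
    q=P[l==i]; r=cv2.minAreaRect((q[:,:2]*1000).astype(np.float32)); print(n,r,cv2.boxPoints(r).round(1).tolist(),q[:,2].mean(),len(q))
    b=near&(z>0.12)&(z<0.17)
    for k in range(1): 
        kk,l,st,ce=cv2.connectedComponentsWithStats(b.astype(np.uint8))
        for j in range(1,kk):
            if st[j,4]>8: print("high",ce[j].round(),P[l==j].mean(0).round(4),st[j,4])
E
```

```text
(260, 207) [ 0.551 -0.005  0.109]
(209, 188) [0.59  0.109 0.15 ]
(214, 192) [0.592 0.103 0.09 ]
(184, 140) [0.741 0.186 0.028]
(376, 182) [ 0.598 -0.268  0.15 ]
(347, 242) [ 0.469 -0.208  0.084]
(270, 160) [ 0.664 -0.031  0.104]
(230, 180) [0.616 0.064 0.112]
top ((667.053955078125, -37.75126647949219), (306.0559387207031, 183.59556579589844), 70.1709976196289) [[528.7999877929688, -150.60000610351562], [701.5, -212.8000030517578], [805.2999877929688, 75.0999984741211], [632.5999755859375, 137.3000030517578]] 0.10657163024376802 8297
high [370. 182.] [ 0.599  -0.256   0.1453] 343
high [208. 188.] [0.59   0.111  0.1485] 165
scene ((662.59130859375, -35.80207824707031), (305.4814453125, 182.8178253173828), 70.36176300048828) [[525.2000122070312, -148.89999389648438], [697.4000244140625, -210.39999389648438], [800.0, 77.30000305175781], [627.7999877929688, 138.8000030517578]] 0.10721356918853721 4939
high [279. 207.] [0.5937 0.1171 0.1419] 208
```

```bash
cat >> h.py <<'E'
O=np.array([.6697,-.0385]); yaw=np.radians(-19.75)
def W(x,y,z): c,s=np.cos(yaw),np.sin(yaw); return np.array([O[0]+c*x-s*y,O[1]+s*x+c*y,z])
def togo(p,y):  # p = TCP target, y = yaw of tool x (deg); prints shift in tool axes mm and roll rad
    s=bot.read_state();R=np.array(s["tcp_rot"]);d=R.T@(np.array(p)-s["position"])*1e3
    cy=np.degrees(np.arctan2(R[1,0],R[0,0]));print("t",s["time_s"],"pos",np.round(s["position"],4),"yaw",cy.round(1),"force",np.round(s["force"],1),"open",round(s["opening"]*87,1),"\n togo",d.round(1),"roll",-np.radians((y-cy+180)%360-180).round(3))
E
python3 -m inch '[[87,30,-30,-40,0.1],[87,64,-64,-60,0.2],[87,98,-98,-60,0.3],[87,132,-132,-60,0.4],[87,166,-166,-60,0.48],[87,200,-200,-60,0.48],[87,234,-234,-60,0.48],[87,268,-268,-60,0.48]]'
python3 -c "
from h import *
togo(W(-.125,.115,.25),-15)"
```

```text
time_s: 0.9
position: [0.3413, -0.2855, 0.2503]
tcp_rot: [[0.967, -0.253, -0.0], [-0.253, -0.967, 0.002], [-0.001, -0.002, -1.0]]
force: [-0.3, -0.1, 0.4]
opening: 1.006
t 0.9 pos [ 0.3413 -0.2855  0.2503] yaw -14.6 force [-0.3 -0.1  0.4] open 87.5 
 togo [ 141.  -447.7    1.2] roll 0.006
```

```bash
python3 -m inch '[[87,15,-47,0,0],[87,30,-94,0,0],[87,45,-141,0,0],[87,60,-188,0,0],[87,75,-235,0,0],[87,90,-282,0,0],[87,105,-329,0,0],[87,120,-376,0,0]]'; python3 -m inch '[[87,12,-40,0,0],[87,21,-72,0,0],[87,21,-72,0,0]]'
python3 - <<'E'
from h import *
togo(W(-.125,.115,.25),-15)
m=vision.camera_model("wrist");p,d=vision.capture("wrist");cv2.imwrite("pics/w1.png",p[:,:,::-1])
P=cloud(d,m);np.savez("w1.npz",P=P,p=p)
b=(P[...,2]>.143)&(P[...,2]<.165)&(np.hypot(P[...,0]-.591,P[...,1]-.112)<.05)
q=P[b];r=cv2.minAreaRect((q[:,:2]*1e3).astype(np.float32));print(len(q),r,q[:,2].mean())
c,v=np.linalg.eigh(np.cov(q[:,:2].T));print(np.degrees(np.arctan2(v[1,1],v[0,1])))
E
```

```text
time_s: 1.7
position: [0.5529, 0.05, 0.2508]
tcp_rot: [[0.968, -0.252, -0.001], [-0.252, -0.968, 0.002], [-0.001, -0.002, -1.0]]
force: [0.4, -1.0, -0.2]
opening: 0.997
time_s: 2.0
position: [0.5929, 0.1182, 0.2501]
tcp_rot: [[0.969, -0.248, -0.0], [-0.248, -0.969, 0.004], [-0.001, -0.004, -1.0]]
force: [-0.2, -0.9, -0.3]
opening: 1.0
t 2.0 pos [0.5929 0.1182 0.2501] yaw -14.4 force [-0.2 -0.9 -0.3] open 87.0 
 togo [-0.3  6.5  0.1] roll 0.011
665 ((590.3280029296875, 111.86812591552734), (13.98286247253418, 43.29377746582031), 72.34180450439453) 0.15231019143162725
162.3668721655737
```

View pics/w1.png

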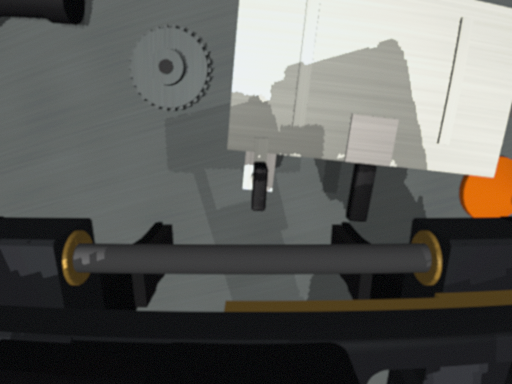

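The wrist view shows the knob at (259,187), aligned at yaw about -17.6°, the handle at (361,192), and the fingers clear on both sides of the knob. The knob centre measures (0.590, 0.112), which matches the model. I'll descend and grip.

```bash
python3 -m inch '[[87,-0.5,6,30,0.056],[87,-0.5,6,60,0.056],[87,-0.5,6,90,0.056],[87,-0.5,6,115,0.056],[87,-0.5,6,127,0.056],[87,-0.5,6,127,0.056]]';  python3 -c "
from h import *
togo([.5903,.1119,.123],-17.6)"
```

```text
time_s: 2.65
position: [0.5873, 0.1096, 0.1213]
tcp_rot: [[0.953, -0.304, -0.007], [-0.304, -0.953, 0.002], [-0.007, 0.0, -1.0]]
force: [-1.1, 0.8, -0.6]
opening: 0.996
t 2.65 pos [0.5873 0.1096 0.1213] yaw -17.7 force [-1.1  0.8 -0.6] open 86.7 
 togo [ 2.1 -3.1 -1.8] roll -0.002
```

```bash
python3 -m inch '[[87,2,-3,-2,0],[40,2,-3,-2,0],[5,2,-3,-2,0],[5,2,-3,-2,0],[5,2,-3,-2,0],[5,2,-3,-2,0],[5,2,-3,-2,0],[5,2,-3,-2,0]]';  python3 -c "
from h import *
togo([.5903,.1119,.123],-17.6)"
```

```text
time_s: 3.45
position: [0.5901, 0.1118, 0.1232]
tcp_rot: [[0.953, -0.304, -0.007], [-0.304, -0.953, 0.002], [-0.007, 0.0, -1.0]]
force: [-0.2, -0.2, 0.7]
opening: 0.448
t 3.45 pos [0.5901 0.1118 0.1232] yaw -17.7 force [-0.2 -0.2  0.7] open 39.0 
 togo [ 0.2 -0.1  0.2] roll -0.002
```

```bash
python3 -m inch '[[5,0,0,0,0],[5,0,0,0,0],[5,0,0,0,0],[5,0,0,0,0],[5,0,0,0,0],[5,0,0,0,0]]';  python3 -c "
from h import *
togo([.5903,.1119,.123],-17.6)"
```

```text
time_s: 4.05
position: [0.5901, 0.1118, 0.1232]
tcp_rot: [[0.953, -0.304, -0.007], [-0.304, -0.953, 0.002], [-0.007, 0.0, -1.0]]
force: [0.3, 0.6, 0.6]
opening: 0.066
t 4.05 pos [0.5901 0.1118 0.1232] yaw -17.7 force [0.3 0.6 0.6] open 5.7 
 togo [ 0.2 -0.1  0.2] roll -0.002
```

```bash
python3 -c "
from h import *
p,d=vision.capture('wrist');a=p[:,:,::-1]
q,d=vision.capture('scene');b=cv2.resize(q[150:300,200:350,::-1],(384,384))
cv2.imwrite('pics/w2.png',cv2.resize(np.hstack([a,b]),(800,343)))
s=bot.read_state();print(s['opening'])"
```

```text
0.05719575517948139
```

View pics/w2.png

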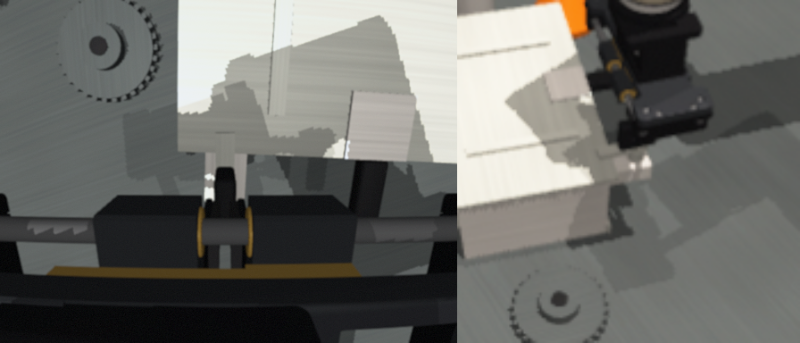

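```bash
python3 -c "
from h import *
s=bot.read_state();m=vision.camera_model('wrist');p,d=vision.capture('wrist')
P=cloud(d,m);T=np.array(m['camera_from_world'])
print('cam pos',np.linalg.inv(T)[:3,3].round(3),'axis',T[2,:3].round(3))
for pt in ([.5903,.1119,.153],list(s['position']),[.5903,.1119,.142]):
  print(cv2.projectPoints(np.array([pt],float),cv2.Rodrigues(T[:3,:3])[0],T[:3,3],np.array(m['intrinsics']),np.array(m['dist']))[0].ravel().round(0))
for v in range(180,300,10): print(v,[P[v,u].round(3).tolist() for u in (240,252,266)])
b=(P[...,2]>.14)&(P[...,2]<.158)&(np.hypot(P[...,0]-.591,P[...,1]-.112)<.06)
q=P[b];print(len(q),cv2.minAreaRect((q[:,:2]*1e3).astype(np.float32)))
"
```

```text
cam pos [0.654 0.092 0.317] axis [-0.24   0.076 -0.968]
[251. 238.]
[252. 221.]
[251. 231.]
180 [[0.612, 0.114, 0.09], [0.614, 0.104, 0.114], [0.606, 0.096, 0.09]]
190 [[0.605, 0.116, 0.09], [0.61, 0.105, 0.127], [0.598, 0.098, 0.089]]
200 [[0.611, 0.112, 0.145], [0.611, 0.105, 0.151], [0.591, 0.1, 0.09]]
210 [[0.607, 0.113, 0.151], [0.606, 0.107, 0.152], [0.584, 0.102, 0.089]]
220 [[0.602, 0.115, 0.151], [0.6, 0.108, 0.153], [0.576, 0.105, 0.09]]
230 [[0.6, 0.115, 0.164], [0.595, 0.11, 0.153], [0.597, 0.102, 0.165]]
240 [[0.6, 0.114, 0.176], [0.589, 0.112, 0.154], [0.597, 0.103, 0.178]]
250 [[0.622, 0.105, 0.241], [0.621, 0.102, 0.24], [0.62, 0.098, 0.24]]
260 [[0.62, 0.106, 0.242], [0.62, 0.102, 0.243], [0.618, 0.099, 0.242]]
270 [[0.617, 0.106, 0.242], [0.617, 0.103, 0.242], [0.616, 0.1, 0.243]]
280 [[0.595, 0.115, 0.205], [0.483, 0.145, 0.001], [0.591, 0.106, 0.204]]
290 [[0.59, 0.117, 0.204], [0.47, 0.15, -0.0], [0.587, 0.107, 0.204]]
974 ((600.67333984375, 109.38941955566406), (19.521177291870117, 24.392244338989258), 40.59034729003906)
```

The depth image shows the knob top lying between the fingers even though the opening reads 5 mm. I'll command the hand fully shut and see how it reads.

```bash
python3 -m inch '[[0,0,0,0,0],[0,0,0,0,0],[0,0,0,0,0]]'; python3 -m inch '[[0,0,0,0,-0.05],[0,0,0,0,-0.1],[0,0,0,0,-0.2],[0,0,0,0,-0.2]]'; python3 -c "
from h import *
togo([.5903,.1119,.123],-17.6);s=bot.read_state();print(s['moment'])
p,d=vision.capture('wrist');cv2.imwrite('pics/w3.png',p[100:330,120:400,::-1])"
```

```text
time_s: 4.5
position: [0.5901, 0.1118, 0.1232]
tcp_rot: [[0.953, -0.304, -0.007], [-0.304, -0.953, 0.002], [-0.007, 0.0, -1.0]]
force: [-0.3, 0.2, 0.0]
opening: 0.006
time_s: 4.9
position: [0.5901, 0.1118, 0.1232]
tcp_rot: [[0.994, -0.109, -0.007], [-0.109, -0.994, 0.002], [-0.007, -0.001, -1.0]]
force: [0.2, 0.0, -0.3]
opening: 0.006
t 4.9 pos [0.5901 0.1118 0.1232] yaw -6.2 force [ 0.2  0.  -0.3] open 0.5 
 togo [ 0.2 -0.1  0.2] roll 0.198
[ 0.05151431 -0.02904788  0.04148056]
```

View pics/w3.png

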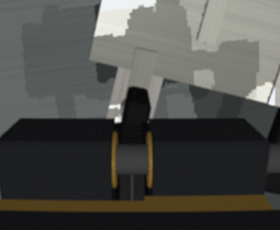

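```bash
python3 -c "
from h import *
m=vision.camera_model('wrist');p,d=vision.capture('wrist')
P=cloud(d,m)
b=(P[...,2]>.148)&(P[...,2]<.157)&(np.hypot(P[...,0]-.591,P[...,1]-.112)<.05)
q=P[b];print(len(q),cv2.minAreaRect((q[:,:2]*1e3).astype(np.float32)),q.max(0),q.min(0))
c,v=np.linalg.eigh(np.cov(q[:,:2].T));print(np.degrees(np.arctan(v[1,1]/v[0,1])))
b=(P[...,2]>.107)&(P[...,2]<.114)&(np.hypot(P[...,0]-.591,P[...,1]-.112)<.06)
q=P[b];print(len(q),q.mean(0), np.argwhere(b).mean(0)[::-1])
for v in (205,215,225,235,240): print(v,[(u,P[v,u].round(3).tolist()) for u in range(226,284,6)])
"
```

```text
647 ((605.3671875, 109.7047119140625), (19.37017822265625, 13.56833553314209), 86.57814025878906) [0.61214022 0.11961046 0.1569863 ] [0.59840662 0.09984161 0.14802834]
-56.946304528172995
1048 [0.6233976  0.10123114 0.11154733] [262.31774809 165.32538168]
205 [(226, [0.568, 0.141, 0.001]), (232, [0.593, 0.126, 0.09]), (238, [0.592, 0.122, 0.09]), (244, [0.602, 0.116, 0.125]), (250, [0.609, 0.111, 0.152]), (256, [0.609, 0.107, 0.153]), (262, [0.609, 0.104, 0.152]), (268, [0.608, 0.101, 0.153]), (274, [0.589, 0.095, 0.089]), (280, [0.562, 0.085, -0.0])]
215 [(226, [0.557, 0.143, -0.0]), (232, [0.585, 0.128, 0.089]), (238, [0.584, 0.123, 0.089]), (244, [0.603, 0.115, 0.15]), (250, [0.604, 0.111, 0.153]), (256, [0.604, 0.108, 0.154]), (262, [0.603, 0.105, 0.152]), (268, [0.603, 0.102, 0.152]), (274, [0.552, 0.093, 0.001]), (280, [0.551, 0.086, 0.0])]
225 [(226, [0.629, 0.115, 0.236]), (232, [0.628, 0.113, 0.236]), (238, [0.602, 0.118, 0.161]), (244, [0.6, 0.115, 0.156]), (250, [0.599, 0.112, 0.157]), (256, [0.599, 0.109, 0.157]), (262, [0.6, 0.105, 0.162]), (268, [0.6, 0.102, 0.162]), (274, [0.627, 0.102, 0.236]), (280, [0.627, 0.1, 0.236])]
235 [(226, [0.628, 0.114, 0.243]), (232, [0.627, 0.113, 0.24]), (238, [0.601, 0.117, 0.175]), (244, [0.6, 0.115, 0.171]), (250, [0.599, 0.112, 0.171]), (256, [0.599, 0.109, 0.171]), (262, [0.6, 0.106, 0.175]), (268, [0.626, 0.104, 0.239]), (274, [0.627, 0.102, 0.244]), (280, [0.627, 0.101, 0.244])]
240 [(226, [0.629, 0.114, 0.247]), (232, [0.626, 0.113, 0.242]), (238, [0.601, 0.117, 0.181]), (244, [0.6, 0.115, 0.178]), (250, [0.6, 0.112, 0.179]), (256, [0.599, 0.109, 0.178]), (262, [0.599, 0.106, 0.177]), (268, [0.625, 0.104, 0.241]), (274, [0.627, 0.102, 0.245]), (280, [0.627, 0.101, 0.247])]
```

```bash
python3 -m inch '[[0,0,0,-30,0],[0,0,0,-60,0.1],[0,0,0,-80,0.2],[0,0,0,-80,0.2],[0,0,0,-80,0.2]]'; python3 -c "
from h import *
s=bot.read_state();t=np.array(s['position']);print(t)
for n in ('wrist','scene','top'):
  m=vision.camera_model(n);p,d=vision.capture(n)
  P=cloud(d,m);T=np.array(m['camera_from_world'])
  np.savez(n+'4.npz',P=P,p=p)
  print(n,cv2.projectPoints(t[None],cv2.Rodrigues(T[:3,:3])[0],T[:3,3],np.array(m['intrinsics']),np.array(m['dist']))[0].ravel().round(1))
  r=np.hypot(P[...,0]-t[0],P[...,1]-t[1])
  for z in np.arange(.14,.30,.01):
    b=(r<.05)&(abs(P[...,2]-z)<.005)
    if b.sum()>3: print(round(z,3),b.sum(),P[b].mean(0).round(3),np.argwhere(b).mean(0)[::-1].round(0))
  if n=='wrist': a=p
  if n=='scene': c=cv2.resize(p[130:260,210:340],(384,384))
cv2.imwrite('pics/w4.png',cv2.resize(np.hstack([a,c])[:,:,::-1],(800,343)))
"
```

```text
time_s: 5.5
position: [0.5904, 0.1117, 0.2031]
tcp_rot: [[0.952, -0.305, -0.007], [-0.305, -0.952, 0.002], [-0.007, 0.0, -1.0]]
force: [0.7, -0.3, -0.5]
opening: 0.007
[0.59038426 0.11166933 0.20308561]
wrist [251.7 220.8]
0.14 32 [0.61  0.105 0.14 ] [251. 172.]
0.15 899 [0.592 0.111 0.152] [251. 198.]
0.23 6 [0.599 0.108 0.235] [253. 224.]
0.24 226 [0.6   0.109 0.24 ] [251. 226.]
0.25 228 [0.6   0.109 0.25 ] [251. 233.]
0.26 188 [0.599 0.109 0.259] [252. 242.]
0.28 578 [0.591 0.112 0.284] [251. 286.]
0.29 87 [0.594 0.111 0.289] [251. 286.]
scene [280.2 189. ]
0.14 43 [0.595 0.119 0.14 ] [279. 209.]
0.15 95 [0.593 0.115 0.152] [279. 204.]
0.16 4 [0.596 0.113 0.155] [278. 203.]
0.24 12 [0.601 0.11  0.24 ] [277. 179.]
0.25 11 [0.6  0.11 0.25] [278. 176.]
top [205.2 183. ]
```

View pics/w4.png

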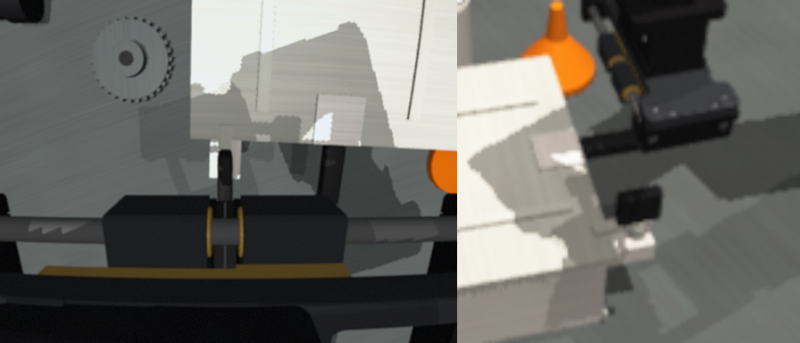

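```bash
python3 -c "
import numpy as np
P=np.load('wrist4.npz')['P']
for u in (246,251,257):
  print(u,[(v,P[v,u].round(3).tolist()) for v in list(range(208,234,2))+list(range(234,384,10))])
P=np.load('scene4.npz')['P']
t=[.5904,.1117]
b=(np.hypot(P[...,0]-t[0],P[...,1]-t[1])<.035)&(P[...,2]>.16)
for v,u in np.argwhere(b)[::2]: print((u,v),P[v,u].round(3).tolist(),end=' ')
"
```

```text
246 [(208, [0.586, 0.118, 0.153]), (210, [0.584, 0.119, 0.151]), (212, [0.582, 0.119, 0.153]), (214, [0.581, 0.119, 0.153]), (216, [0.58, 0.12, 0.154]), (218, [0.577, 0.121, 0.152]), (220, [0.576, 0.121, 0.153]), (222, [0.575, 0.122, 0.154]), (224, [0.6, 0.112, 0.235]), (226, [0.6, 0.112, 0.237]), (228, [0.6, 0.112, 0.241]), (230, [0.6, 0.112, 0.244]), (232, [0.601, 0.111, 0.248]), (234, [0.6, 0.112, 0.249]), (244, [0.623, 0.103, 0.318]), (254, [0.621, 0.103, 0.322]), (264, [0.619, 0.104, 0.323]), (274, [0.597, 0.112, 0.285]), (284, [0.592, 0.114, 0.283]), (294, [0.588, 0.115, 0.284]), (304, [0.614, 0.106, 0.332]), (314, [0.615, 0.105, 0.338]), (324, [0.615, 0.105, 0.341]), (334, [0.616, 0.105, 0.345]), (344, [0.615, 0.105, 0.347]), (354, [0.616, 0.105, 0.35]), (364, [0.616, 0.105, 0.353]), (374, [0.616, 0.105, 0.355])]
251 [(208, [0.584, 0.114, 0.153]), (210, [0.583, 0.115, 0.154]), (212, [0.581, 0.115, 0.153]), (214, [0.58, 0.116, 0.153]), (216, [0.578, 0.116, 0.154]), (218, [0.576, 0.117, 0.153]), (220, [0.575, 0.117, 0.153]), (222, [0.573, 0.118, 0.153]), (224, [0.599, 0.109, 0.2
[... 28228 characters left out ...]
2, 0.126, 0.331] (np.int64(276), np.int64(158)) [0.622, 0.126, 0.329] (np.int64(277), np.int64(173)) [0.598, 0.104, 0.255] (np.int64(277), np.int64(175)) [0.598, 0.105, 0.249] (np.int64(276), np.int64(176)) [0.598, 0.101, 0.242] (np.int64(278), np.int64(176)) [0.6, 0.11, 0.251] (np.int64(277), np.int64(177)) [0.599, 0.106, 0.243] (np.int64(279), np.int64(177)) [0.604, 0.119, 0.258] (np.int64(277), np.int64(178)) [0.598, 0.106, 0.24] (np.int64(279), np.int64(178)) [0.603, 0.118, 0.253] (np.int64(278), np.int64(179)) [0.602, 0.114, 0.246] (np.int64(278), np.int64(180)) [0.602, 0.114, 0.242] (np.int64(278), np.int64(181)) [0.603, 0.116, 0.24] (np.int64(278), np.int64(182)) [0.604, 0.117, 0.239]
```

The view and the depth agree on the fault. The real fingertips are at z≈0.235 while the reported TCP is 0.203, so they sit about 31 mm behind it (wrist 0.234, scene 0.238). The fingers therefore closed above the knob at (225,185), which has not turned. I'll correct heights by 31 mm and go down again.

```bash
python3 -m inch '[[50,0,0,0,0],[50,0,0,0,0],[50,0,0,20,0],[50,0,0,30,0],[50,0,0,35,0],[50,0,0,35,0],[50,0,0,35,0],[50,0,0,35,0]]'; python3 -m inch '[[50,0,0,15,0],[50,0,0,30,0],[50,0,0,45,0],[50,0,0,55,0],[50,0,0,65,0],[50,0,0,70,0],[50,0,0,72,0],[50,0,0,72,0]]' ; python3 -m inch '[[0,0,0,0,0],[0,0,0,0,0],[0,0,0,0,0],[0,0,0,0,0],[0,0,0,0,0],[0,0,0,0,0],[0,0,0,0,0],[0,0,0,0,0]]';  python3 -c "
from h import *
togo([.5903,.1119,.095],-17.6)"
```

```text
time_s: 6.45
position: [0.5896, 0.1117, 0.1672]
tcp_rot: [[0.952, -0.306, -0.009], [-0.306, -0.952, 0.002], [-0.009, 0.001, -1.0]]
force: [0.3, 0.2, -0.4]
opening: 0.558
time_s: 7.25
position: [0.5892, 0.1119, 0.0953]
tcp_rot: [[0.952, -0.306, -0.009], [-0.306, -0.952, 0.002], [-0.009, 0.001, -1.0]]
force: [0.2, 0.2, -0.8]
opening: 0.576
time_s: 8.05
position: [0.5892, 0.112, 0.0954]
tcp_rot: [[0.952, -0.305, -0.009], [-0.305, -0.952, 0.002], [-0.009, 0.001, -1.0]]
force: [0.4, 0.8, 1.0]
opening: 0.156
t 8.05 pos [0.5892 0.112  0.0954] yaw -17.8 force [0.4 0.8 1. ] open 13.6 
 togo [ 1.  -0.2  0.4] roll -0.003
```

Now it has stopped at 13.6 mm, so the knob is held. Turning anticlockwise.

```bash
python3 -m inch '[[0,0,0,0,-0.08],[0,0,0,0,-0.18],[0,0,0,0,-0.28],[0,0,0,0,-0.38],[0,0,0,0,-0.48],[0,0,0,0,-0.58],[0,0,0,0,-0.68],[0,0,0,0,-0.75]]'; python3 -m inch '[[0,0,0,0,-0.1],[0,0,0,0,-0.2],[0,0,0,0,-0.3],[0,0,0,0,-0.4],[0,0,0,0,-0.5],[0,0,0,0,-0.6],[0,0,0,0,-0.67],[0,0,0,0,-0.67]]';  python3 -c "
from h import *
togo([.5903,.1119,.095],-17.6);print(bot.read_state()['moment'])"
```

```text
time_s: 8.85
position: [0.5893, 0.1113, 0.0954]
tcp_rot: [[0.903, 0.429, -0.009], [0.429, -0.903, 0.001], [-0.007, -0.004, -1.0]]
force: [0.0, -1.7, 0.1]
opening: 0.153
time_s: 9.65
position: [0.5898, 0.1109, 0.0954]
tcp_rot: [[0.442, 0.897, -0.007], [0.897, -0.442, -0.0], [-0.004, -0.007, -1.0]]
force: [0.4, -0.8, -0.8]
opening: 0.161
t 9.65 pos [0.5898 0.1109 0.0954] yaw 63.8 force [ 0.4 -0.8 -0.8] open 14.0 
 togo [1.1 0.  0.4] roll 1.421
[-0.44405704 -0.36613033  0.09681809]
```

```bash
python3 -m inch '[[0,0,0,0,-0.03],[0,0,0,0,-0.05],[0,0,0,0,-0.05]]'; python3 -m inch '[[45,0,0,0,0],[45,0,0,0,0],[45,0,0,0,0],[45,0,0,0,0],[45,0,0,0,0],[45,0,0,0,0],[45,0,0,0,0]]'; python3 -m inch '[[45,0,0,-15,0],[45,0,0,-35,0],[45,0,0,-60,0],[45,0,0,-90,0.1],[45,0,0,-120,0.2],[45,0,0,-140,0.3],[45,0,0,-140,0.4],[45,0,0,-140,0.5]]';  python3 -c "
from h import *
togo(W(-.137,0,.19),-19.75)"
```

```text
time_s: 9.95
position: [0.5898, 0.1109, 0.0954]
tcp_rot: [[0.397, 0.918, -0.007], [0.918, -0.397, -0.0], [-0.003, -0.007, -1.0]]
force: [0.4, 0.2, -1.2]
opening: 0.155
time_s: 10.65
position: [0.5899, 0.1109, 0.0954]
tcp_rot: [[0.397, 0.918, -0.007], [0.918, -0.397, -0.0], [-0.003, -0.007, -1.0]]
force: [-0.9, 0.4, 1.0]
opening: 0.514
time_s: 11.45
position: [0.5913, 0.1109, 0.2366]
tcp_rot: [[0.791, 0.612, -0.005], [0.612, -0.791, -0.0], [-0.004, -0.003, -1.0]]
force: [-1.1, 0.2, -0.6]
opening: 0.52
t 11.45 pos [0.5913 0.1109 0.2366] yaw 37.7 force [-1.1  0.2 -0.6] open 45.2 
 togo [-102.9   50.7   46.9] roll 1.003
```

```bash
python3 -m inch '[[45,-20,10,5,0.14],[45,-40,20,10,0.28],[45,-60,30,15,0.42],[45,-80,40,20,0.56],[45,-103,51,20,0.7],[45,-103,51,20,0.84],[45,-103,51,20,0.98],[45,-103,51,20,1.0]]';  python3 -c "
from h import *
togo(W(-.135,0,.19),-19.75)
m=vision.camera_model('wrist');p,d=vision.capture('wrist');P=cloud(d,m)
cv2.imwrite('pics/w5.png',p[:,:,::-1])
c,s=np.cos(yaw),np.sin(yaw)
X=(P[...,0]-O[0])*c+(P[...,1]-O[1])*s; Y=-(P[...,0]-O[0])*s+(P[...,1]-O[1])*c;Z=P[...,2]
b=(abs(X+.13)<.026)&(abs(Y)<.04)&(Z>.095)&(Z<.118);print('handle chest',b.sum(),X[b].min(),X[b].max(),np.percentile(Y[b],[1,50,99]),Z[b].mean())
b=(abs(X+.125)<.04)&(abs(Y-.115)<.04)&(Z>.147)&(Z<.158);q=np.stack([X[b],Y[b]],1)
print('knob chest',len(q),cv2.minAreaRect((q*1e3).astype(np.float32)))
b=(abs(X)<.08)&(abs(Y)<.13)&(Z>.09)&(Z<.13)
A=np.c_[X[b],Y[b],np.ones(b.sum())];print('lid plane',np.linalg.lstsq(A,Z[b],rcond=None)[0])
"
```

```text
time_s: 12.25
position: [0.5408, 0.0073, 0.217]
tcp_rot: [[0.942, -0.336, -0.005], [-0.336, -0.942, -0.0], [-0.005, 0.002, -1.0]]
force: [0.0, 0.1, -0.3]
opening: 0.513
t 12.25 pos [0.5408 0.0073 0.217 ] yaw -19.6 force [ 0.   0.1 -0.3] open 44.6 
 togo [ 1.9 -0.5 26.9] roll 0.002
handle chest 1186 -0.15588869430525076 -0.10438061781470237 [-0.01093366 -0.00011081  0.01057504] 0.11067709217012667
knob chest 801 ((-126.33857727050781, 113.94963073730469), (42.93979263305664, 14.25874137878418), 86.36380004882812)
lid plane [-0.00527641 -0.00044475  0.10632699]
```

View pics/w5.png

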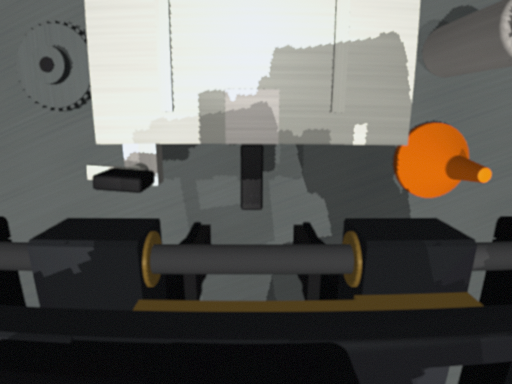

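The wrist view shows the knob turned to pointing left at (123,180), measured at 86°. The handle is at (252,178), centred within 1 mm, with its top at z=0.111, and the funnel at (433,160) is clear. Before descending I'll check how low the gripper's body hangs next to the knob.

```bash
python3 -c "
from h import *
s=bot.read_state();m=vision.camera_model('wrist');p,d=vision.capture('wrist');P=cloud(d,m)
Q=(P-s['position'])@np.array(s['tcp_rot'])*1e3  # tool frame mm
ok=(Q[...,2]<0)&(abs(Q[...,0])<60)
for y0 in range(-110,111,10):
  b=ok&(abs(Q[...,1]-y0)<5)
  if b.sum()>5:
    i=np.argmax(np.where(b,Q[...,2],-999)); q=Q.reshape(-1,3)[i]
    print(y0,b.sum(),'lowest z(tool)',np.percentile(Q[b][:,2],99).round(0),'at x',q[0].round(0),'pix',i%512,i//512)
"
```

```text
-80 1032 lowest z(tool) -102.0 at x 27.0 pix 7 239
-70 439 lowest z(tool) -114.0 at x 32.0 pix 19 242
-60 523 lowest z(tool) -112.0 at x 37.0 pix 69 218
-50 4737 lowest z(tool) -108.0 at x 36.0 pix 86 218
-40 6861 lowest z(tool) -108.0 at x 37.0 pix 101 218
-30 8918 lowest z(tool) -42.0 at x 9.0 pix 202 224
-20 5571 lowest z(tool) -38.0 at x 9.0 pix 208 224
-10 4957 lowest z(tool) -115.0 at x 32.0 pix 217 244
0 5059 lowest z(tool) -115.0 at x 32.0 pix 258 244
10 4951 lowest z(tool) -115.0 at x 32.0 pix 280 244
20 5085 lowest z(tool) -38.0 at x 8.0 pix 293 225
30 8381 lowest z(tool) -42.0 at x 9.0 pix 299 224
40 6618 lowest z(tool) -108.0 at x 36.0 pix 401 219
50 5939 lowest z(tool) -108.0 at x 37.0 pix 426 218
60 704 lowest z(tool) -113.0 at x 37.0 pix 435 218
70 666 lowest z(tool) -115.0 at x 32.0 pix 490 242
80 2465 lowest z(tool) -102.0 at x 7.0 pix 480 295
```

The body bottom is 102 mm behind the reported TCP, which is 70 mm behind the tips. So the whole gripper is offset by about 32 mm. Gripping at z≈0.107 leaves 5 mm over the knob.

```bash
python3 -m inch '[[45,2,0,20,0],[45,2,0,45,0],[45,2,0,70,0],[45,2,0,95,0],[45,2,0,115,0],[45,2,0,125,0],[45,2,0,130,0],[45,2,0,130,0]]';  python3 -c "
from h import *
togo(W(-.135,0,.057),-19.75)"
```

```text
time_s: 13.15
position: [0.5422, 0.007, 0.0868]
tcp_rot: [[0.943, -0.332, -0.005], [-0.332, -0.943, -0.0], [-0.005, 0.002, -1.0]]
force: [-0.7, 0.7, 0.2]
opening: 0.517
t 13.15 pos [0.5422 0.007  0.0868] yaw -19.4 force [-0.7  0.7  0.2] open 44.9 
 togo [ 0.5 -0.3 29.8] roll 0.006
```

```bash
python3 -m inch '[[45,0.5,0,15,0],[45,0.5,0,25,0],[45,0.5,0,30,0],[0,0.5,0,30,0],[0,0.5,0,30,0],[0,0.5,0,30,0],[0,0.5,0,30,0],[0,0.5,0,30,0]]';python3 -m inch '[[0,0,0,0,0],[0,0,0,0,0],[0,0,0,0,0],[0,0,0,0,0]]';  python3 - <<'E'
from h import *
togo(W(-.135,0,.057),-19.75)
# arc in tool axes from here; grip point in lid polar coordinates
s=bot.read_state();R=np.array(s["tcp_rot"]);p=np.array(s["position"]);g=p+[0,0,.050]
h=W(.085,0,.1);ex=np.array([np.cos(yaw),np.sin(yaw),0])
a=(g-h)@ex;b=g[2]-.1;r=np.hypot(a,b);t0=np.arctan2(b,-a);print("r",r,"t0",t0)
for deg in (4,8,12,16,20,25,30,35,40,45,50,55,58,60,62,65,67,69,70):
    t=np.radians(deg)+t0;n=h+ex*(-r*np.cos(t))+np.array([0,0,r*np.sin(t)])
    lat=(g-h)-((g-h)@ex)*ex;lat[2]=0
    print(deg,(R.T@(n+lat-g)*1e3).round(1).tolist())
E
```

```text
time_s: 13.95
position: [0.5429, 0.0065, 0.0572]
tcp_rot: [[0.943, -0.332, -0.005], [-0.332, -0.943, -0.0], [-0.004, 0.002, -1.0]]
force: [-0.7, -0.8, 1.6]
opening: 0.253
time_s: 14.35
position: [0.5429, 0.0065, 0.0573]
tcp_rot: [[0.943, -0.332, -0.005], [-0.332, -0.943, -0.0], [-0.004, 0.002, -1.0]]
force: [0.2, -1.1, -0.2]
opening: 0.25
t 14.35 pos [0.5429 0.0065 0.0573] yaw -19.4 force [ 0.2 -1.1 -0.2] open 21.8 
 togo [-0.4 -0.5  0.3] roll 0.006
r 0.2197042659661996 t0 0.0330116326700037
4 [1.0, 0.0, -15.3]
8 [3.0, 0.1, -30.5]
12 [6.1, 0.1, -45.5]
16 [10.3, 0.2, -60.3]
20 [15.4, 0.2, -74.7]
25 [23.3, 0.3, -92.2]
30 [32.6, 0.4, -109.0]
35 [43.4, 0.5, -124.8]
40 [55.5, 0.6, -139.7]
45 [68.8, 0.7, -153.4]
50 [83.3, 0.8, -166.0]
55 [98.8, 0.9, -177.2]
58 [108.6, 1.0, -183.3]
60 [115.3, 1.1, -187.0]
62 [122.1, 1.1, -190.5]
65 [132.5, 1.2, -195.4]
67 [139.6, 1.2, -198.3]
69 [146.8, 1.3, -201.0]
70 [150.5, 1.3, -202.2]
```

Opening 21.8 mm: the handle is held. I'll lift along the arc.

```bash
cat > arc.py <<'E'
from h import *
import sys
# initial grip: r, t0 measured; hinge line; print lid angle and remaining arc in tool axes
s=bot.read_state();R=np.array(s["tcp_rot"]);g=np.array(s["position"])+[0,0,.050]
h=W(.085,0,.1);ex=np.array([np.cos(yaw),np.sin(yaw),0]);a=(g-h)@ex;b=g[2]-.1
print("t",s["time_s"],"lid deg",np.degrees(np.arctan2(b,-a)-.033).round(2),"r",np.hypot(a,b).round(4),"force",np.round(s["force"],1),"open",round(s["opening"]*87,1),"lat",((g-h)@[-ex[1],ex[0],0]).round(4))
r=.2197
for deg in map(float,sys.argv[1:]):
    t=np.radians(deg)+.033;n=ex*(-r*np.cos(t)-a)+np.array([0,0,r*np.sin(t)-b]);print(deg,(R.T@n*1e3).round(1).tolist())
E
python3 -m inch '[[0,0.2,0,-5,0],[0,1,0,-15,0],[0,3,0,-30.5,0],[0,6,0,-45.5,0],[0,10.3,0,-60.3,0],[0,15.4,0,-74.7,0],[0,19,0,-83.5,0],[0,19,0,-83.5,0]]'; python3 arc.py 24 30 35 40 45 50
```

```text
time_s: 15.15
position: [0.5596, 0.0004, 0.1413]
tcp_rot: [[0.943, -0.332, -0.008], [-0.332, -0.943, -0.0], [-0.007, 0.003, -1.0]]
force: [-3.6, -1.1, -5.6]
opening: 0.252
t 15.15 lid deg 22.44 r 0.2215 force [-3.6 -1.1 -5.6] open 21.9 lat -0.0006
24.0 [4.1, 0.0, -4.7]
30.0 [15.1, 0.2, -24.9]
35.0 [25.8, 0.3, -40.8]
40.0 [37.9, 0.4, -55.7]
45.0 [51.2, 0.5, -69.5]
50.0 [65.7, 0.6, -82.1]
```

```bash
python3 -m inch '[[0,4,0,-5,0],[0,9,0,-15,0],[0,15,0,-25,0],[0,25.5,0,-41,0],[0,37.5,0,-55.7,0],[0,44,0,-63,0],[0,51,0.4,-69.5,0],[0,51,0.4,-69.5,0]]'; python3 arc.py 50 55 60 62 64 66 68 70; python3 -c "
from h import *
p,d=vision.capture('scene');cv2.imwrite('pics/s6.png',cv2.resize(p[100:290,130:360,::-1],None,fx=2.5,fy=2.5))"
```

```text
time_s: 15.95
position: [0.6086, -0.0173, 0.213]
tcp_rot: [[0.943, -0.332, -0.007], [-0.332, -0.943, -0.001], [-0.006, 0.003, -1.0]]
force: [-4.8, 0.1, 1.6]
opening: 0.252
t 15.95 lid deg 45.56 r 0.2213 force [-4.8  0.1  1.6] open 21.9 lat -0.0007
50.0 [14.0, 0.1, -9.9]
55.0 [29.5, 0.2, -21.2]
60.0 [45.9, 0.4, -31.1]
62.0 [52.7, 0.4, -34.6]
64.0 [59.6, 0.5, -37.9]
66.0 [66.7, 0.5, -41.0]
68.0 [73.8, 0.6, -43.8]
70.0 [81.0, 0.6, -46.3]
```

View pics/s6.png

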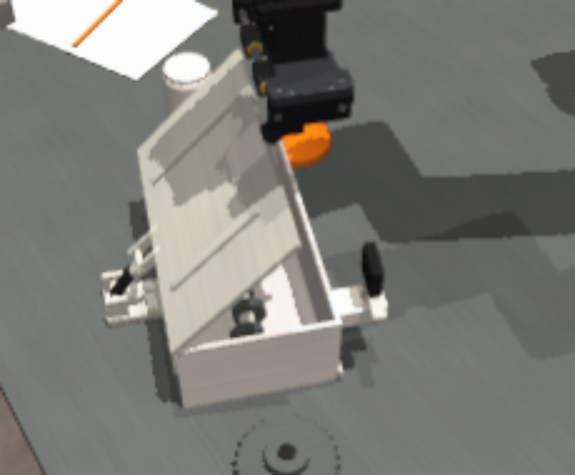

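The scene shows the lid about 45° open with its handle in the fingers, near (275,125), and the knob at (373,270) turned clear. Going over centre slowly.

```bash
python3 -m inch '[[0,7,0,-5,0],[0,14,0,-10,0],[0,21,0.1,-15.5,0],[0,29,0.2,-21,0],[0,37,0.3,-26,0],[0,46,0.4,-31,0],[0,53,0.4,-34.6,0],[0,53,0.4,-34.6,0]]'; python3 arc.py 62 64 66 68 70
```

```text
time_s: 16.8
position: [0.6616, -0.0364, 0.2501]
tcp_rot: [[0.943, -0.332, -0.001], [-0.332, -0.943, -0.003], [0.0, 0.003, -1.0]]
force: [-3.8, 0.1, 5.9]
opening: 0.251
t 16.8 lid deg 63.1 r 0.2208 force [-3.8  0.1  5.9] open 21.8 lat -0.0008
62.0 [-3.3, -0.0, 2.8]
64.0 [3.6, 0.0, -0.4]
66.0 [10.7, 0.1, -3.4]
68.0 [17.8, 0.1, -6.2]
70.0 [25.1, 0.2, -8.7]
```

```bash
python3 -m inch '[[0,5,0,-1.5,0],[0,11,0,-3.5,0],[0,18,0.1,-6.2,0],[0,22,0.1,-7.6,0],[0,22,0.1,-7.6,0],[0,22,0.1,-7.6,0],[0,22,0.1,-7.6,0]]'; python3 arc.py 67 64 61 58 55 52 50
python3 - <<'E'
from h import *
m=vision.camera_model('scene');p,d=vision.capture('scene');P=cloud(d,m)
c,s=np.cos(yaw),np.sin(yaw)
X=(P[...,0]-O[0])*c+(P[...,1]-O[1])*s; Y=-(P[...,0]-O[0])*s+(P[...,1]-O[1])*c;Z=P[...,2]
b=(Y>.03)&(Y<.14)&(Z>.14)&(Z<.30)&(X>-.06)&(X<.1)
q=np.c_[X[b],Z[b]];f=cv2.fitLine(q.astype(np.float32),cv2.DIST_HUBER,0,.001,.001).ravel();print('lid angle from camera',np.degrees(np.arctan2(f[1],-f[0]))%180,b.sum())
E
```

```text
time_s: 17.5
position: [0.6849, -0.0449, 0.2597]
tcp_rot: [[0.943, -0.332, 0.005], [-0.332, -0.943, -0.005], [0.006, 0.003, -1.0]]
force: [-2.5, -1.1, 6.2]
opening: 0.253
t 17.5 lid deg 70.0 r 0.2207 force [-2.5 -1.1  6.2] open 22.0 lat -0.0009
67.0 [-10.6, -0.1, 4.7]
64.0 [-21.2, -0.1, 9.0]
61.0 [-31.6, -0.2, 14.0]
58.0 [-41.8, -0.3, 19.4]
55.0 [-51.6, -0.4, 25.4]
52.0 [-61.1, -0.4, 31.8]
50.0 [-67.2, -0.5, 36.4]
lid angle from camera 69.13553 894
```

Both estimates agree: 70.0° from the arm and 69.1° from the camera. Now back to about 50°.

```bash
python3 -m inch '[[0,-10,0,4,0],[0,-21,-0.1,8.5,0],[0,-31.5,-0.2,13.5,0],[0,-41.5,-0.3,18.9,0],[0,-51.5,-0.4,25,0],[0,-59,-0.4,30,0],[0,-65,-0.5,34.5,0],[0,-66,-0.5,35,0]]'; python3 -m inch '[[0,0,0,0,0],[0,0,0,0,0],[0,0,0,0,0],[0,0,0,0,0],[0,0,0,0,0]]'; python3 arc.py 50
python3 - <<'E'
from h import *
m=vision.camera_model('scene');p,d=vision.capture('scene');P=cloud(d,m)
cv2.imwrite('pics/s7.png',cv2.resize(p[100:290,130:360,::-1],None,fx=2.5,fy=2.5))
c,s=np.cos(yaw),np.sin(yaw)
X=(P[...,0]-O[0])*c+(P[...,1]-O[1])*s; Y=-(P[...,0]-O[0])*s+(P[...,1]-O[1])*c;Z=P[...,2]
b=(Y>.03)&(Y<.14)&(Z>.14)&(Z<.30)&(X>-.08)&(X<.1)
q=np.c_[X[b],Z[b]];f=cv2.fitLine(q.astype(np.float32),cv2.DIST_HUBER,0,.001,.001).ravel();print('lid angle from camera',np.degrees(np.arctan2(f[1],-f[0]))%180,b.sum(),np.abs(bot.read_state()['qvel']).max())
b=(abs(X+.125)<.04)&(abs(Y-.115)<.04)&(Z>.147)&(Z<.158);print('knob',b.sum(),cv2.minAreaRect((np.stack([X[b],Y[b]],1)*1e3).astype(np.float32)))
E
```

```text
time_s: 18.35
position: [0.6227, -0.0224, 0.2232]
tcp_rot: [[0.943, -0.332, 0.005], [-0.332, -0.943, -0.004], [0.006, 0.003, -1.0]]
force: [2.2, -1.7, -2.1]
opening: 0.25
time_s: 18.85
position: [0.6227, -0.0224, 0.2232]
tcp_rot: [[0.943, -0.332, 0.005], [-0.332, -0.943, -0.004], [0.006, 0.002, -1.0]]
force: [-1.3, 0.2, 0.1]
opening: 0.253
t 18.85 lid deg 50.26 r 0.2194 force [-1.3  0.2  0.1] open 22.0 lat -0.0007
50.0 [-1.0, -0.0, 0.4]
lid angle from camera 49.38408 1418 0.17155610632039844
knob 83 ((-125.4262924194336, 117.35672760009766), (45.95786666870117, 14.503963470458984), 84.88200378417969)
```

View pics/s7.png

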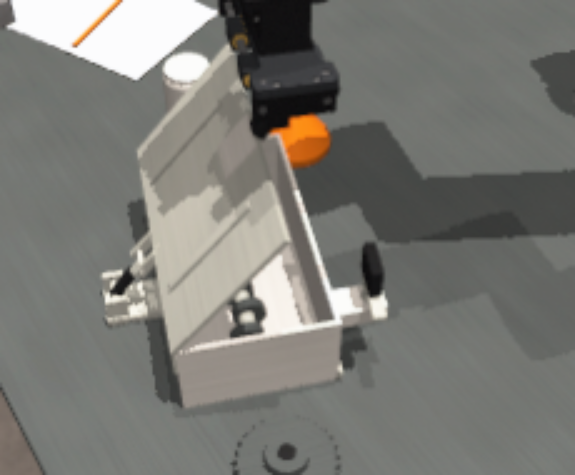

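The lid stands still at about 50°, with its handle gripped near (262,122), the knob clear at (373,270), and the funnel and can in place. Handing in.

```bash
python3 -c "
from rig import bot
print(bot.hand_in())"
```

```text
the job is handed in; nothing more can be done
None
```

The job is handed in at about 19 s of robot time, with the lid held still in the fingers at about 50° open, just below its balance point. `hand_in()` gave no verdict.

- **Clamp:** I turned the knob anticlockwise to about 1.5 rad, which is its stop. The cameras put it at 85–86°, so the tongue is clear.
- **Lid lift:** I pinched the handle and lifted the lid over centre to about 70° (70.0° from the arm, 69.1° from the camera). It stayed below 80° throughout.
- **Last check:** The lid was at 50.3° from the arm and 49.4° from the camera. The arm had stopped, and the fingers read 22 mm on the 22 mm handle at the full fixed grip. I did not measure the finger force on the lid directly.
- **Bystanders:** The funnel, can and gear looked undisturbed in the pictures; I did not measure their final positions.

**Disagreement found:** The real fingertips sit about 32 mm behind the reported TCP, seen by both the wrist and scene cameras. Because of this my first grasp closed in the air just above the knob, without touching or turning it. I corrected all later heights for that offset. My estimate of the handle's distance from the hinge also varied by about 2 mm, which is within calibration error.

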